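Fit the nested lids on the coin tin, then take the outer lid off alone

TASK

Pull the games chest's drawer fully open, then pick up the two nested lids together by the orange inner lid's knob (it sticks up through the blue outer lid) and lower them onto the green coin tin in the drawer until the inner lid is fully seated in the tin's mouth; let go of the knob only then. Next take the outer lid by its white collar and lift it off alone, roughly level, leaving the inner lid seated and undisturbed, and finish still holding the outer lid in the gripper, clear above the top of the inner lid's knob. Never part the lids before the inner lid is seated, and leave the drawer open and the tumbler, domino box and striker holder where they stand.

Things in the scene. Friction and masses are not known exactly. Their poses are not given: they have to be found in the camera images.
- carrom_board: Carrom board lying flat and fixed, 850 mm square: pale 740 mm playing surface 12 mm above the work surface (z = 0.012), dark frame 55 mm wide rising to z = 0.030. Origin: centre of its underside.
- games_chest: Small wooden chest standing fixed on the carrom board, 200 mm deep (x) by 200 mm wide (y) by 90 mm high, with one drawer in its front, which faces its own -x. Origin: centre of its underside; the front panel's face is 100 mm from it along -x, the top board starts 85 mm from it along -x. Top board 12 mm thick.
- games_chest_drawer0 (a joint): The chest's drawer, slides out along the chest's -x: 0 = shut, 0.134 = stop (m); open from 0.11. Starts up to 0.015 open. Friction about 1 N, damping 4 N per m/s; stays where left. Its walls end level with the tin's mouth; the front panel, 15 mm thick, rises 9 mm above that.
- games_chest_drawer0_handle (a point): Middle of the drawer's steel bar handle: round, horizontal, 11 mm thick, 100 mm long along the chest's y, axis 35 mm in front of the drawer's face (29 mm free gap behind it), 38 mm below the chest's top; standoffs 42 mm either side of the middle. Axes as the chest's; moves with the drawer.
- tin_mouth (a point): Centre of the rim of the open green coin tin, fixed to the drawer's floor and moving with it; z up. Tin 46 mm high, 70 mm outside, 64 mm inside dia, rim 80 mm above the work surface. It lies 77 mm behind the drawer front's outer face (112 mm behind the handle bar), clear of the chest's top when the drawer is fully out; about 20 mm free between tin and nearest drawer wall.
- inner_lid: Orange round inner lid, loose, 0.14 kg. Origin: centre of its underside, z up. Plug 59 mm dia (foot tapered to 50) z 0 to 12 mm; flange 74 mm dia z 12 to 16; central round knob 18 mm dia z 16 to 57 mm, its top 22 mm sticking out above the outer lid's collar. Starts on the board under the outer lid. Seated: flange on the tin's rim, origin 12 mm below point tin_mouth, on its axis.
- outer_lid: Blue round outer lid, loose, 0.12 kg. Origin: centre of its skirt's lower edge, z up. Skirt 86 mm outside, 80 inside dia, z 0 to 10 mm; flat top z 10 to 13; white round collar 44 mm dia z 13 to 29, with a 28 mm hole right through for the knob. Nested, its top rests loosely on the inner lid's flange, origin 6 mm above the inner lid's; the knob lifts both, the collar lifts it alone.
- steel_tumbler: Bystander: open steel tumbler, 74 mm in diameter at the rim, 105 mm high, standing on the carrom board. Origin: centre of its underside.
- domino_box: Bystander: closed wooden domino box, 167 x 57 x 43 mm (x, y, z). Origin: centre of its underside.
- striker_holder: Bystander: grey silicone holder, 60 x 150 mm (x, y), 25 mm high, with five 41 mm strikers standing in its slots up to 53 mm. Origin: centre of its underside.

How it is judged:
By the outcome, as a careful person would: the job done as asked, in the order asked, and still so for the second after the job is handed in, while the arm keeps its last pose, push and grip.
It also fails if it takes over 72 s, if anything falls off the work surface, if the arm or the gripper's body presses on something with over 40 N, if the wrist force passes 120 N, or if a joint passes its speed limit or range.

ROBOT

A 6-joint arm with a two-finger parallel gripper is mounted at the origin on the work surface. World frame = base frame: x ahead of the robot, y to its left, z up, the work surface at z = 0. Lengths are in m, angles in rad, forces in N, time in s.
With the tool pointing down it reaches from about 0.225 to 0.875 m from the base axis. Payload 3.4 kg.
Tool frame: the origin (TCP) lies on the centre line of the jaws, within the pads' length; the fingertips stand tips_ahead ahead of it and the grasp point (between the pads) is the TCP (tips_ahead is the distance from the TCP to the fingertips, in m); z points along the fingers, y is the line along which they close (so a half turn about z gives the same grasp; the last joint's range is limited). The gripper opens to 85 mm and grips with 20 to 120 N. Pads are 22 mm wide; open, the fingers measure 114 mm over their backs; the gripper's body (76 mm by 85 mm) begins 54 mm behind the grasp point. The pads swing forward as they close: fully open they stand 13 mm farther back than shut.
Start: joints at [-1.349, 0.276, 1.505, -0, 1.361, -0.121], TCP at [0.193, -0.542, 0.212] pointing down, gripper open.
Joint ranges: [-2.89, 2.89], [-0.75, 2.08], [0.22, 2.7], [-1.18, 4.32], [0.11, 2.71], [-2.7, 2.7]. Speed limits (rad/s): [2.57, 2.57, 3.14, 3.14, 3.14, 3.14].

INTERFACE

Orientations are given as [roll, pitch, yaw] about the fixed x, y, z axes, in that order (R = Rz(yaw) Ry(pitch) Rx(roll)).
In Python, from rig import * gives the robot as it stands. The module is installed in compiled form; this text tells all that it offers.
- The arm moves only by the shell command python3 -m pendant 'ROWS' [FORCE]. ROWS is JSON, a list of rows, each a list of 5 numbers: the shift along the world's x, y, z normalised to -1 to 1, where 1 is 0.05 m, then the turn about the world's z normalised to -1 to 1, where 1 is 0.08 rad, then the closure, from -1 (fully open) to 1 (shut). In form: [[x, y, z, turn, jaw], ...]. A call has 1 to 20 rows; each row shifts and turns the commanded pose from where the row before left it; what a row does not reach is not made up. A row lasts 1/10 s, in which the tool goes at most 50 mm and 8.59 degrees, less where a joint would pass 70% of its speed; a pose out of reach is approached as far as the arm can. A call with a number of a shift or a turn outside -1 to 1 is refused whole. A call with a gripper value outside its range is refused whole. The fingers move at their own pace and stop on an object; FORCE is the grip in N (left out, the last holds). Time passes only in rows, so rows that do not move let the fingers close. It gives the time, the measured TCP pose, the force, the opening and the grip force at its end, in the units of the state.
- read_state(): the state, without advancing time (a new reading comes with each control period).
- get_image(name): name is "side" or "top" or "wrist"; returns (picture, depth): 480x640x3 uint8, red, green, blue; 480x640 float32, m along the optical axis (not along the pixel's ray), 0 where there is no reading.
- camera_model(name): a dict with "fx", "fy", "cx", "cy" (pixels), "dist_coeffs" ([k1, k2, p1, p2, k3] as OpenCV has them; the pictures are not rectified), "R" (3x3) and "t" (3): a world point X has camera coordinates R X + t; the wrist camera has in their place "hand_eye" (4x4, takes a point from camera to tool coordinates, whose origin is the TCP and whose axes are the flange's). Camera axes: x right, y down, z forward; pixel columns grow to the right and rows downward; lengths in m; the calibration is good to about 2 mm. A picture is of the moment at which its call begins: read the wrist's pose just before it. camera_model takes no time and is no camera call.
- job_done(): hands the job in; it is judged then, once.
The state is a dict: "clock": time; "qpos": joint angles; "joint_vel": joint speeds; "tau": joint torques, N m; "position": TCP position; "tcp_rot": TCP orientation; "ft_force": force on the tool from outside, world axes, zero at the start; "torque": the same for the moment, N m; "opening": opening from 0.0 (shut) to 1.0 (fully open); "gripper_force": force on a finger pad.
Only numpy, scipy, OpenCV 4.12 (cv2) and the standard library are available. Lean on these libraries where they do the work, as an engineer would, in place of code of your own. Each camera call takes 0.05 s, during which the arm holds its last target. There are 200 camera calls.

## Working session

There is one attempt and no reset: what is moved stays moved. The work goes in short steps, Python scripts to look and compute and a shell command to move; the robot and the scene stay as the last step left them, time stands still between calls to the robot, and variables do not carry over. Pictures are saved under pics/ and viewed, at most 13 in all, crops included, and the job is handed in when it is done.

```bash
mkdir -p pics; cat > h.py <<'E'
from rig import *
import numpy as np, cv2
def cam(n):
    c=camera_model(n);K=np.array([[c['fx'],0,c['cx']],[0,c['fy'],c['cy']],[0,0,1.]]);d=np.array(c['dist_coeffs'],float)
    return c,K,d
def Rt(n,state=None):
    c,K,d=cam(n)
    if 'R' in c: return K,d,np.array(c['R']),np.array(c['t'])
    s=state;r,p,y=s['tcp_rot'];cx=lambda a,i:cv2.Rodrigues(np.eye(3)[i]*a)[0]
    T=np.eye(4);T[:3,:3]=cx(y,2)@cx(p,1)@cx(r,0);T[:3,3]=s['position']
    M=T@np.array(c['hand_eye']);R=M[:3,:3].T
    return K,d,R,-R@M[:3,3]
def toplane(n,px,z,state=None):
    K,d,R,t=Rt(n,state)
    u=cv2.undistortPoints(np.array(px,float).reshape(-1,1,2),K,d).reshape(-1,2)
    r=np.c_[u,np.ones(len(u))]@R; o=-R.T@t
    return o+r*((z-o[2])/r[:,2])[:,None]
def cloud(n,dep,state=None):
    K,d,R,t=Rt(n,state)
    v,u=np.mgrid[:480,:640];p=np.stack([u,v],-1).reshape(-1,1,2).astype(float)
    q=cv2.undistortPoints(p,K,d).reshape(-1,2);z=dep.reshape(-1,1)
    X=np.c_[q,np.ones(len(q))]*z
    return ((X-t)@R).reshape(480,640,3)
def save(n,im): cv2.imwrite('pics/'+n+'.png',im[:,:,::-1])
E
python3 - <<'E'
from h import *
s=read_state();print(s)
for n in('top','side'):
    im,d=get_image(n);save(n+'0',im);np.savez(n+'0.npz',im=im,d=d)
    c=camera_model(n);print(n,-np.array(c['R']).T@c['t'],c['fx'])
print(camera_model('wrist'))
E
```

```text
{'clock': 0.0, 'qpos': array([-1.34902578e+00,  2.76598703e-01,  1.50614777e+00, -2.55743611e-05,
        1.36068131e+00, -1.21027602e-01]), 'joint_vel': array([-0.00179205, -0.00123751, -0.0003734 ,  0.00010363, -0.00057505,
       -0.00104018]), 'tau': array([ 5.15259435e-04, -4.16772687e+01, -2.45803410e+01, -3.88454446e-04,
        1.10536540e-02,  4.25135894e-06]), 'position': array([ 0.19311658, -0.54099935,  0.21073179]), 'tcp_rot': array([-3.13976793e+00, -1.96739898e-04,  3.42803327e-01]), 'ft_force': array([-0.44785893, -0.24059759, -0.3244475 ]), 'torque': array([-0.02186742, -0.01805697, -0.02106387]), 'gripper_force': 0.0, 'opening': 1.0000787487916918}
top [ 0.43053817 -0.0040786   1.0430545 ] 583.7922008361537
side [0.16856823 0.50067026 0.72534318] 532.0932314979865
{'fx': 403.54985915145596, 'fy': 403.54985915145596, 'cx': 326.5562896096127, 'cy': 234.7229069250643, 'dist_coeffs': array([-0.03918027,  0.        ,  0.        ,  0.        ,  0.        ]), 'hand_eye': array([[-2.44711112e-04, -9.60737355e-01, -2.77459320e-01,
         7.11166480e-02],
       [ 9.99999965e-01, -2.62542251e-04,  2.71140436e-05,
        -1.10531177e-03],
       [-9.88942689e-05, -2.77459304e-01,  9.60737386e-01,
        -1.62688679e-01],
       [ 0.00000000e+00,  0.00000000e+00,  0.00000000e+00,
         1.00000000e+00]])}
```

View pics/top0.png

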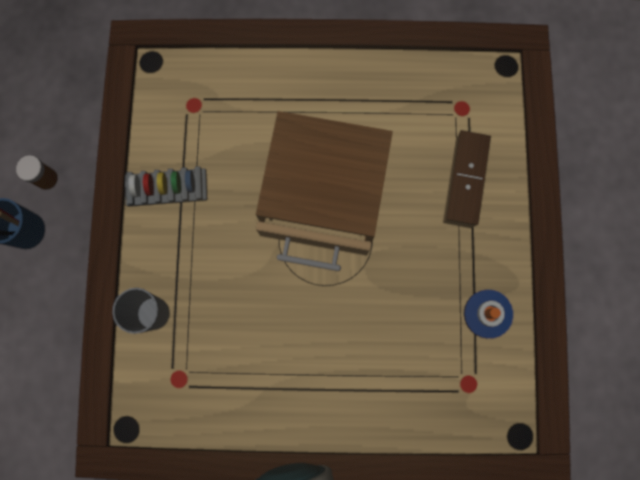

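View pics/side0.png

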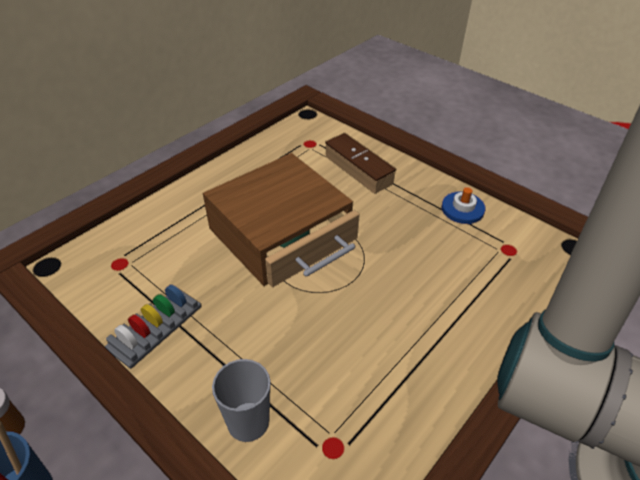

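The top view shows the chest's top board at about (325,175), the bar handle at (310,262) and the lids at (489,313), with the knob at (492,312). The tumbler is at (138,310), the domino box at (467,178) and the holder at (165,185). The side view agrees, and the drawer is nearly shut.

```bash
python3 - <<'E'
from h import *
f=np.load('top0.npz');im,d=f['im'],f['d'];P=cloud('top',d);Z=P[...,2]
# chest top by height
m=((Z>.09)&(Z<.115)).astype(np.uint8);m[:90]=0;m[260:]=0;m[:,:240]=0;m[:,410:]=0
m=cv2.morphologyEx(m,cv2.MORPH_OPEN,np.ones((9,9)))
c=max(cv2.findContours(m,0,1)[0],key=cv2.contourArea);r=cv2.minAreaRect(c)
q=toplane('top',cv2.boxPoints(r),.102);print('top corners',q.round(4).tolist(),'z',np.median(Z[m>0]))
print('sides',np.linalg.norm(np.diff(q,axis=0),axis=1))
# handle, lids
h=cv2.cvtColor(im,cv2.COLOR_RGB2HSV)
for n in('top','side'):
    f=np.load(n+'0.npz');im,d=f['im'],f['d'];P=cloud(n,d);h=cv2.cvtColor(im,cv2.COLOR_RGB2HSV)
    B=(h[...,0]>105)&(h[...,0]<125)&(h[...,1]>150)
    O=(h[...,0]>3)&(h[...,0]<16)&(h[...,1]>170)&(h[...,2]>110)
    x=slice(440,540)
    for nm,M in(('blue',B),('orange',O)):
        M=M.copy();M[:,:430]=0;M[350:]=0;M[:160]=0
        if n=='side': M[225:]=0;M[:,500:]=0
        else: M[:270]=0
        v,u=np.nonzero(M);print(n,nm,len(u),u.mean(),v.mean(),(u.min()+u.max())/2,(v.min()+v.max())/2,'cloud med',np.median(P[M],0).round(4),P[M].max(0).round(3),P[M].min(0).round(3))
        if n=='top':
            cc=cv2.minEnclosingCircle(np.c_[u,v].astype(np.float32));print(cc,toplane(n,cc[0],.0305 if nm=='blue' else .069).round(4))
            c0=toplane(n,[[cc[0][0]-cc[1],cc[0][1]],[cc[0][0]+cc[1],cc[0][1]]],.0305);print('dia',np.linalg.norm(c0[0]-c0[1]))
# handle in top: gray low saturation near
f=np.load('top0.npz');im=f['im'];P=cloud('top',f['d']);h=cv2.cvtColor(im,cv2.COLOR_RGB2HSV)
M=(h[...,1]<70);M[:225]=0;M[285:]=0;M[:,:265]=0;M[:,360:]=0
v,u=np.nonzero(M);print('handle',len(u),u.min(),u.max(),v.min(),v.max());print(cv2.boxPoints(cv2.minAreaRect(np.c_[u,v].astype(np.float32))))
print(toplane('top',[[279,259],[341,267]],.064))
X=P[M];X=X[(X[:,2]>.055)&(X[:,2]<.08)];print(len(X),X.min(0),X.max(0),np.median(X,0))
for nm,p in dict(tumbler=(138,310),dom=(467,178),strk=(165,185)).items(): print(nm,P[p[1],p[0]])
E
```

```text
top corners [[0.6302, 0.1164, 0.102], [0.8181, 0.0912, 0.102], [0.7832, -0.1123, 0.102], [0.598, -0.0803, 0.102]] z 0.10160718535601611
sides [0.1896016  0.20646997 0.18787188]
top blue 52 507.36538461538464 314.84615384615387 505.0 316.0 cloud med [ 0.4783 -0.3197  0.0309] [ 0.502 -0.004  1.043] [ 0.431 -0.324  0.029]
((502.5, 316.0), 15.207006454467773) [[ 0.4756 -0.3102  0.0305]]
dia 0.053737728745227746
top orange 66 493.93939393939394 312.43939393939394 493.0 313.0 cloud med [ 0.4804 -0.2848  0.0684] [ 0.491 -0.279  0.072] [ 0.47  -0.293  0.025]
((492.00494384765625, 312.81683349609375), 6.264400482177734) [[ 0.4791 -0.2809  0.069 ]]
dia 0.02208458935870657
side blue 582 461.86254295532643 211.04123711340208 462.5 208.0 cloud med [ 0.4638 -0.2627  0.0314] [0.518 0.501 0.725] [ 0.169 -0.324  0.018]
side orange 91 465.74725274725273 194.01098901098902 466.0 195.0 cloud med [ 0.4768 -0.2794  0.0657] [0.487 0.501 0.725] [ 0.169 -0.292  0.046]
handle 630 277 340 237 270
[[276.1297  259.73813]
 [280.58978 235.45528]
 [344.0213  247.10596]
 [339.56122 271.3888 ]]
[[ 0.56546732  0.07751588  0.064     ]
 [ 0.55339732 -0.02765045  0.064     ]]
548 [ 0.54798459 -0.02597739  0.05729351] [0.60291053 0.08101266 0.07877675] [0.56347312 0.02653626 0.06760036]
tumbler [0.47665598 0.32953208 0.01791725]
dom [ 0.71498475 -0.2477959   0.05526871]
strk [0.70055811 0.28946906 0.03496917]
```

```bash
python3 - <<'E'
import cv2
a=cv2.imread('pics/top0.png')
b=cv2.resize(a[200:290,240:390],None,fx=4,fy=4,interpolation=2);c=cv2.resize(a[270:360,440:540],None,fx=2,fy=2)
import numpy as np
o=np.zeros((360,800,3),np.uint8);o[:,:600]=b;o[:180,600:]=c;cv2.imwrite('pics/crop0.png',o)
E
```

```text
(no output)
```

View pics/crop0.png

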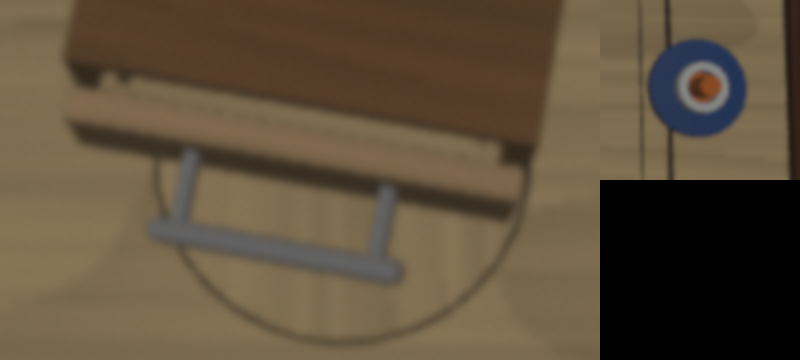

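The crop shows the handle bar running from (278,257) to (340,268) in the full image. The outer lid's blue disc is centred near (489,314), with the orange knob top at (492,313). Next I go over the handle and check with the wrist camera there.

```bash
python3 - <<'E'
from h import *
p=toplane('top',[[278,257.2],[340.2,267.7]],.064);e=p[0]-p[1];print(p,p.mean(0),'len',np.linalg.norm(e),'yaw',np.arctan2(-e[0],e[1]))
p=toplane('top',[[240+63/4,200+55/4],[240+530/4,200+148/4]],.102);e=p[0]-p[1];print(p.mean(0),np.linalg.norm(e),'yaw',np.arctan2(-e[0],e[1]))
p=toplane('top',[[489,314]],.0305);print(p)
E
python3 -m pendant '[[0,0,0.3,0,-1],[0.4,0.7,0.1,1,-1],[0.5,0.8,0,1,-1],[0.5,0.8,0,1,-1],[0.5,0.8,0,1,-1],[0.5,0.8,0,1,0.3],[0.5,0.8,0,1,0.3],[0.5,0.8,0,1,0.3],[0.5,0.8,0,1,0.3],[0.5,0.8,0,1,0.3],[0.5,0.8,0,1,0.3],[0.5,0.8,0,1,0.3],[0.5,0.8,0,1,0.3],[0.5,0.8,0,1,0.3],[0.4,0.8,0,0.3,0.3],[0.2,0.4,0,0,0.3],[0,0,0,0,0.3],[0,0,0,0,0.3],[0,0,0,0,0.3]]' 40
```

```text
[[ 0.56852151  0.07929865  0.064     ]
 [ 0.55218692 -0.02631255  0.064     ]] [0.56035422 0.02649305 0.064     ] len 0.10686695513405603 yaw -0.15345130031237444
[0.61695339 0.01857606 0.102     ] 0.19610491026851024 yaw -0.18583261120361472
[[ 0.47890527 -0.28648103  0.0305    ]]
clock: 2.0
position: [0.5425, 0.0324, 0.2314]
tcp_rot: [-3.141, 0.001, 1.406]
ft_force: [0.0, -0.7, 0.4]
opening: 0.351
gripper_force: 0.0
```

```bash
python3 - <<'E'
from h import *
s=read_state();im,d=get_image('wrist');save('w1',im);np.savez('w1.npz',im=im,d=d)
P=cloud('wrist',d,s);Z=P[...,2];x,y=P[...,0],P[...,1]
h=cv2.cvtColor(im,cv2.COLOR_RGB2HSV)
M=(h[...,1]<70)&(Z>.05)&(Z<.085)&(x>.5)&(x<.63)&(abs(y-.026)<.08)
M=cv2.morphologyEx(M.astype(np.uint8),cv2.MORPH_OPEN,np.ones((3,3)))>0
X=P[M];print(len(X),X.min(0),X.max(0))
# bar: rotate with yaw guess, keep front strip
for it in range(2):
    yaw=-.165 if it==0 else yaw
    a=X@np.array([np.cos(yaw),np.sin(yaw),0]);a0=np.percentile(a,2);B=X[a<a0+.012]
    (vx,vy,cx,cy)=cv2.fitLine(B[:,:2].astype(np.float32),cv2.DIST_HUBER,0,.001,.001).ravel()
    if vy<0:vx,vy=-vx,-vy
    yaw=np.arctan2(-vx,vy);t=(B[:,:2]-[cx,cy])@[vx,vy];print('yaw',yaw,'ends',t.min(),t.max(),'mid',np.array([cx,cy])+np.array([vx,vy])*(t.min()+t.max())/2,'ztop',np.percentile(B[:,2],90))
E
```

```text
2281 [ 0.54710377 -0.02477084  0.05290757] [0.60255413 0.08336227 0.07200869]
yaw -0.16765185 ends -0.05746345945189473 0.05170792480060372 mid [0.56017384 0.02931738] ztop 0.07024575456054344
yaw -0.16598603 ends -0.08683368181038671 0.022340814570032647 mid [0.56009546 0.02932945] ztop 0.07024440260355774
```

View pics/w1.png

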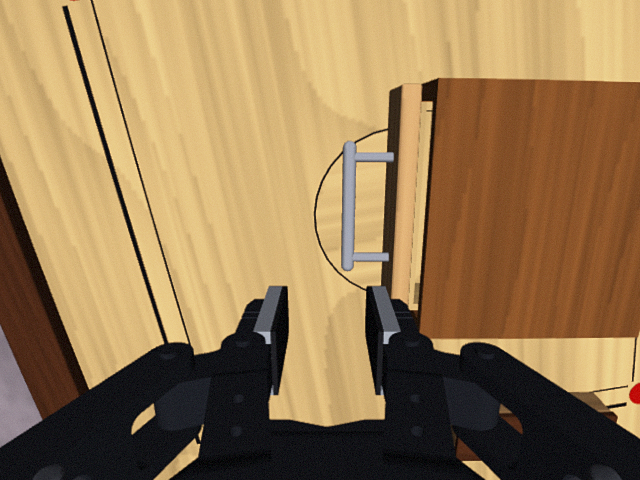

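The wrist view shows the bar at (348,205) lying square to the jaws, with the board's gap behind it clear. Tool yaw matches the handle, so I descend over it and grip.

```bash
python3 -m pendant '[[0.17,-0.04,0,0,0.3],[0.16,-0.04,-0.4,0,0.3],[0,0,-0.6,0,0.3],[0,0,-0.6,0,0.3],[0,0,-0.5,0,0.3],[0,0,-0.4,0,0.3],[0,0,-0.3,0,0.3],[0,0,-0.3,0,0.3],[0,0,-0.2,0,0.3],[0,0,0,0,0.3]]' 40
```

```text
clock: 3.05
position: [0.559, 0.0287, 0.0654]
tcp_rot: [-3.139, 0.0, 1.406]
ft_force: [-0.4, -0.2, 0.9]
opening: 0.351
gripper_force: 0.0
```

```bash
python3 -m pendant '[[0,0,0,0,0.6],[0,0,0,0,0.8],[0,0,0,0,1],[0,0,0,0,1],[0,0,0,0,1],[0,0,0,0,1]]' 40
```

```text
clock: 3.65
position: [0.5598, 0.0295, 0.0668]
tcp_rot: [3.141, -0.0, 1.407]
ft_force: [-0.5, -0.4, 0.0]
opening: -0.003
gripper_force: 0.0
```

```bash
python3 - <<'E'
from h import *
im,d=get_image('wrist');im2,d2=get_image('side')
save('w2',np.vstack([im[200:480,150:550],im2[160:320,200:400].repeat(2,0).repeat(2,1)]))
print(read_state())
E
```

```text
{'clock': 3.75, 'qpos': array([-7.15118568e-02,  3.72792185e-01,  1.75028675e+00, -1.74492395e-05,
        1.01829792e+00,  9.24131616e-02]), 'joint_vel': array([ 0.00027067,  0.0012736 ,  0.00123408,  0.00132951, -0.00080542,
        0.00079137]), 'tau': array([ 6.84515762e-04, -4.29944444e+01, -2.01619077e+01, -3.29669065e-04,
       -1.07377920e-03, -2.04668095e-05]), 'position': array([0.55977408, 0.02947325, 0.06670569]), 'tcp_rot': array([ 3.14137641e+00, -5.12188544e-06,  1.40688046e+00]), 'ft_force': array([ 0.07616323,  0.20099452, -0.3499816 ]), 'torque': array([ 0.01245211, -0.02276357, -0.03762286]), 'gripper_force': 0.0, 'opening': -0.0006875159607910725}
```

View pics/w2.png

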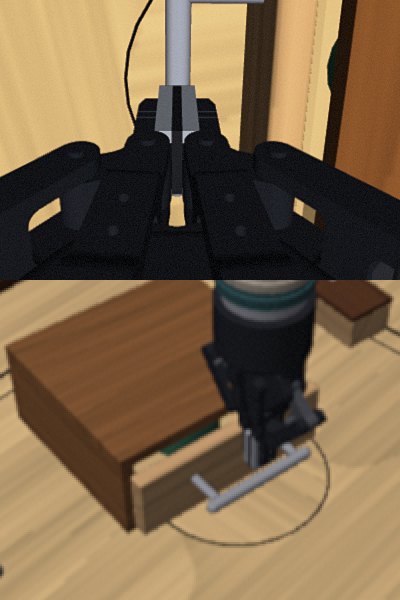

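The wrist crop shows the shut pads at (177,90) in line with the bar but above it, and the side crop shows the tips just over the bar's middle. I'll measure where the tips really are.

```bash
python3 - <<'E'
from h import *
s=read_state();im,d=get_image('wrist');P=cloud('wrist',d,s)
for v in range(262,420,8): print(v,[P[v,u].round(4).tolist() for u in (316,327,338)],im[v,327])
im,d=get_image('side');P=cloud('side',d)
for v in range(230,275,4): print(v,P[v,330].round(4),P[v,326].round(4),im[v,330])
E
```

```text
262 [[0.5574, 0.0428, 0.0672], [0.5622, 0.0429, 0.0695], [0.5667, 0.0414, 0.0677]] [171 173 187]
270 [[0.5568, 0.0389, 0.0665], [0.5616, 0.0391, 0.0691], [0.5662, 0.0378, 0.0675]] [171 170 183]
278 [[0.5561, 0.0353, 0.0665], [0.5611, 0.0363, 0.0711], [0.5656, 0.0342, 0.0676]] [168 170 184]
286 [[0.558, 0.0423, 0.0918], [0.562, 0.0416, 0.0918], [0.566, 0.0413, 0.0927]] [23 23 26]
294 [[0.5581, 0.042, 0.0984], [0.5619, 0.0412, 0.098], [0.5658, 0.0412, 0.0993]] [19 21 26]
302 [[0.5583, 0.0422, 0.1054], [0.5619, 0.0413, 0.1046], [0.5656, 0.0408, 0.1048]] [18 23 22]
310 [[0.5584, 0.0421, 0.111], [0.5619, 0.0416, 0.1112], [0.5655, 0.0411, 0.1114]] [10  3 10]
318 [[0.5586, 0.0421, 0.1165], [0.5619, 0.0412, 0.1158], [0.5653, 0.0412, 0.117]] [10 11 10]
326 [[0.5586, 0.0418, 0.1211], [0.5619, 0.0417, 0.1219], [0.5652, 0.0412, 0.1219]] [12 16 18]
334 [[0.5586, 0.0412, 0.1247], [0.5618, 0.0407, 0.1247], [0.5651, 0.0421, 0.1282]] [35 34 37]
342 [[0.5593, 0.0437, 0.1333], [0.5612, 0.0375, 0.1237], [0.5651, 0.0427, 0.1333]] [30 26 28]
350 [[0.5592, 0.0429, 0.1361], [0.5608, 0.035, 0.124], [0.5649, 
[... 835 characters left out ...]
7]
234 [0.5471 0.0435 0.1436] [0.5558 0.0428 0.1374] [19 19 22]
238 [0.5468 0.0435 0.135 ] [0.5567 0.0415 0.127 ] [12 13 17]
242 [0.5516 0.0373 0.1182] [0.5571 0.0408 0.117 ] [24 24 29]
246 [0.551  0.0378 0.1098] [0.5556 0.0424 0.1101] [27 26 32]
250 [0.55   0.0387 0.1019] [0.5563 0.0413 0.0995] [22 23 28]
254 [ 0.597  -0.0186  0.0141] [5.908e-01 1.000e-04 3.310e-02] [142 121  92]
258 [0.5565 0.0301 0.0713] [0.5621 0.034  0.0703] [138 139 147]
262 [0.5544 0.0324 0.0647] [0.5571 0.0396 0.0685] [96 87 79]
266 [0.5782 0.003  0.0129] [0.5816 0.0102 0.0163] [195 163 117]
270 [0.5715 0.0108 0.0136] [0.5781 0.0141 0.0113] [183 154 110]
274 [0.5663 0.0167 0.0117] [0.5703 0.0231 0.014 ] [196 164 118]
```

Both cameras put the shut fingertips at z ≈ 0.091 while the reported TCP is 0.067. The tips therefore stand about 24 mm behind the reported TCP. I'll check this in the earlier wrist image with the jaws 30 mm open, then work from the measured tip height.

```bash
python3 - <<'E'
from h import *
f=np.load('w1.npz');s=dict(position=[0.5425,.0324,.2314],tcp_rot=[-3.141,.001,1.406])
P=cloud('wrist',f['d'],s)
for v in range(284,330,4): print(v,[P[v,u].round(4).tolist() for u in (262,275,284,370,380,390)])
E
python3 -m pendant '[[0,0,0,0,0.3],[0,0,0,0,0.3],[0,0,0,0,0.3],[0,0,0,0,0.3]]'
```

```text
284 [[0.4621, -0.0471, 0.0115], [0.4753, -0.0492, 0.0117], [0.4847, -0.05, 0.0134], [0.5712, -0.0646, 0.013], [0.5814, -0.0667, 0.012], [0.5845, -0.0361, 0.0839]]
288 [[0.4613, -0.0513, 0.012], [0.526, 0.0476, 0.2582], [0.5292, 0.047, 0.258], [0.5602, 0.0421, 0.2587], [0.5638, 0.0416, 0.2588], [0.584, -0.0393, 0.0847]]
292 [[0.4603, -0.0558, 0.0117], [0.5266, 0.0479, 0.2627], [0.5297, 0.0473, 0.2624], [0.5598, 0.0419, 0.2615], [0.5633, 0.0416, 0.2623], [0.5836, -0.0428, 0.0848]]
296 [[0.4598, -0.0594, 0.0135], [0.5267, 0.0473, 0.2646], [0.5298, 0.0465, 0.2642], [0.5595, 0.0416, 0.2642], [0.5629, 0.0414, 0.265], [0.5828, -0.0449, 0.088]]
300 [[0.5207, 0.0443, 0.2597], [0.5273, 0.0476, 0.2687], [0.5296, 0.0454, 0.265], [0.5592, 0.0415, 0.2671], [0.5625, 0.0418, 0.269], [0.5666, 0.0371, 0.2605]]
304 [[0.5235, 0.0483, 0.272], [0.5275, 0.0472, 0.2711], [0.5291, 0.0434, 0.2639], [0.559, 0.0397, 0.2666], [0.5621, 0.0418, 0.2718], [0.5655, 0.041, 0.2713]]
308 [[0.5236, 0.0478, 0.2739], [0.528, 0.0474, 0.2746], [0.5289, 0.0422, 0.2646], [0.5588, 0.0392, 0.2685], [0.5618, 0.0416, 0.2743], [0.5
[... 255 characters left out ...]
0.2648], [0.5584, 0.0358, 0.2678], [0.5611, 0.0419, 0.2801], [0.5642, 0.041, 0.2795]]
320 [[0.5249, 0.0477, 0.2823], [0.5289, 0.0469, 0.2822], [0.5284, 0.0386, 0.2667], [0.5581, 0.0352, 0.2694], [0.5608, 0.0415, 0.282], [0.5639, 0.041, 0.282]]
324 [[0.5253, 0.0476, 0.2849], [0.5293, 0.0472, 0.2853], [0.528, 0.0368, 0.2662], [0.5579, 0.0337, 0.2695], [0.5605, 0.0418, 0.2849], [0.5633, 0.042, 0.2862]]
328 [[0.5257, 0.0475, 0.2872], [0.5297, 0.0474, 0.2882], [0.5279, 0.0357, 0.2669], [0.5577, 0.0323, 0.2697], [0.5602, 0.042, 0.2875], [0.5631, 0.0415, 0.2876]]
clock: 4.25
position: [0.5598, 0.0294, 0.0666]
tcp_rot: [3.142, 0.0, 1.407]
ft_force: [-0.5, -0.9, 0.1]
opening: 0.348
gripper_force: 0.0
```

The offset is confirmed: tip z = reading + 25 mm. I descend another 42 mm, so the tips reach z ≈ 0.050, and grip.

```bash
python3 -m pendant '[[0,0,-0.2,0,0.3],[0,0,-0.2,0,0.3],[0,0,-0.2,0,0.3],[0,0,-0.15,0,0.3],[0,0,-0.1,0,0.3],[0,0,0,0,0.3]]'; python3 -m pendant '[[0,0,0,0,0.6],[0,0,0,0,0.8],[0,0,0,0,1],[0,0,0,0,1],[0,0,0,0,1]]' 40
```

```text
clock: 4.85
position: [0.5646, 0.0285, 0.0269]
tcp_rot: [3.131, -0.0, 1.407]
ft_force: [0.1, -1.5, 13.6]
opening: 0.347
gripper_force: 5.5
clock: 5.35
position: [0.5608, 0.0293, 0.0246]
tcp_rot: [3.139, -0.0, 1.407]
ft_force: [0.4, -1.2, 6.5]
opening: 0.111
gripper_force: 39.0
```

```bash
python3 -m pendant '[[-0.15,0.025,0,0,1],[-0.25,0.042,0,0,1],[-0.25,0.042,0,0,1],[-0.25,0.042,0,0,1],[-0.25,0.042,0,0,1],[-0.25,0.042,0,0,1],[-0.25,0.042,0,0,1],[-0.25,0.042,0,0,1],[-0.2,0.033,0,0,1],[-0.15,0.025,0,0,1],[0,0,0,0,1]]'
```

```text
clock: 6.45
position: [0.4461, 0.0489, 0.0246]
tcp_rot: [-3.141, -0.001, 1.406]
ft_force: [-1.4, 1.4, 9.4]
opening: 0.114
gripper_force: 40.0
```

```bash
python3 -m pendant '[[-0.06,0.01,0,0,1],[-0.06,0.01,0,0,1],[0,0,0,0,1]]';python3 -m pendant '[[-0.04,0.007,0,0,1],[-0.04,0.007,0,0,1],[-0.04,0.007,0,0,1],[0,0,0,0,1]]';python3 -m pendant '[[-0.04,0.007,0,0,1],[-0.04,0.007,0,0,1],[0,0,0,0,1]]'
```

```text
clock: 6.75
position: [0.4413, 0.0497, 0.0246]
tcp_rot: [3.141, -0.001, 1.406]
ft_force: [-0.6, 0.6, 9.8]
opening: 0.111
gripper_force: 39.9
clock: 7.15
position: [0.4361, 0.0506, 0.0246]
tcp_rot: [3.139, -0.001, 1.406]
ft_force: [-0.4, -0.8, 8.2]
opening: 0.106
gripper_force: 39.8
clock: 7.45
position: [0.4363, 0.0506, 0.0247]
tcp_rot: [3.131, -0.001, 1.407]
ft_force: [8.3, -1.0, -2.4]
opening: 0.112
gripper_force: 39.1
```

The drawer is at its stop: the force rose and the motion ended, with about 127 mm travelled. I release, rise and move over the lids, then look.

```bash
python3 -m pendant '[[0.08,-0.013,0,0,1],[0,0,0,0,0.3],[0,0,0,0,0.2],[0,0,0,0,0.2],[0,0,0,0,0.2],[0,0,0.3,0,0.2],[0,0,0.6,0,0.2],[0,0,0.8,0,0.2],[0,0,0.8,0,0.2],[0,0,0.5,0,0.2]]'; python3 -m pendant '[[0,-0.3,0,0,0.2],[0.1,-0.7,0,0,0.2],[0.1,-0.7,0,0,0.2],[0.1,-0.7,0,0,0.2],[0.1,-0.7,0,0,0.2],[0.1,-0.7,0,0,0.2],[0.1,-0.7,0,0,0.2],[0.1,-0.7,0,0,0.2],[0.1,-0.7,0,0,0.2],[0.06,-0.54,0,0,0.2],[0,-0.2,0,0,0.2],[0,0,0,0,0.2],[0,0,0,0,0.2]]'
python3 - <<'E'
from h import *
s=read_state();im,d=get_image('wrist');save('w3',im);np.savez('w3.npz',im=im,d=d,pos=s['position'],rot=s['tcp_rot']);print(s['position'],s['tcp_rot'])
P=cloud('wrist',d,s);h=cv2.cvtColor(im,cv2.COLOR_RGB2HSV)
O=(h[...,0]>3)&(h[...,0]<16)&(h[...,1]>170)&(h[...,2]>110)&(P[...,2]>.06)&(P[...,2]<.08)
B=(h[...,0]>105)&(h[...,0]<125)&(h[...,1]>130)&(P[...,2]>.02)&(P[...,2]<.04)
for M in(O,B):
    X=P[M];print(len(X)); 
    if len(X): print(np.median(X,0),(X.min(0)+X.max(0))/2,np.ptp(X,axis=0))
im,d=get_image('top');save('t3',im);np.savez('t3.npz',im=im,d=d);P=cloud('top',d);h=cv2.cvtColor(im,cv2.COLOR_RGB2HSV)
G=(h[...,0]>60)&(h[...,0]<100)&(h[...,1]>90)
G[:200]=0;G[300:]=0;G[:,:250]=0;G[:,400:]=0
v,u=np.nonzero(G);print(len(u),u.min(),u.max(),v.min(),v.max())
c,r=cv2.minEnclosingCircle(np.c_[u,v].astype(np.float32));print(c,r,toplane('top',[c,[c[0]-r,c[1]],[c[0]+r,c[1]]],.08))
E
```

```text
clock: 8.45
position: [0.4361, 0.0503, 0.1766]
tcp_rot: [3.138, -0.0, 1.407]
ft_force: [0.1, 0.5, 0.0]
opening: 0.401
gripper_force: 0.0
clock: 9.75
position: [0.4777, -0.2803, 0.1737]
tcp_rot: [-3.14, -0.002, 1.407]
ft_force: [0.9, 0.0, -0.0]
opening: 0.399
gripper_force: 0.0
[ 0.47768924 -0.28029798  0.17368147] [-3.14028535e+00 -1.59919989e-03  1.40680069e+00]
569
[ 0.47954045 -0.28391747  0.06929402] [ 0.47940413 -0.28472798  0.06569603] [0.01741439 0.01782062 0.01124825]
6176
[ 0.48079188 -0.27784397  0.03132712] [ 0.47936839 -0.28505757  0.03139948] [0.08467206 0.0856942  0.00664061]Traceback (most recent call last):
  File "<stdin>", line 12, in <module>
    return umr_minimum(a, axis, None, out, keepdims, initial, where)
ValueError: zero-size array to reduction operation minimum which has no identity
```

```bash
python3 - <<'E'
import cv2,numpy as np
a=cv2.imread('pics/w3.png');b=cv2.imread('pics/t3.png')
o=np.zeros((480,800,3),np.uint8);o[:,:480]=a[:,80:560];o[:,480:800]=cv2.resize(b[200:320,260:340],None,fx=4,fy=4,interpolation=2)
cv2.imwrite('pics/c3.png',o)
E
```

```text
(no output)
```

View pics/c3.png

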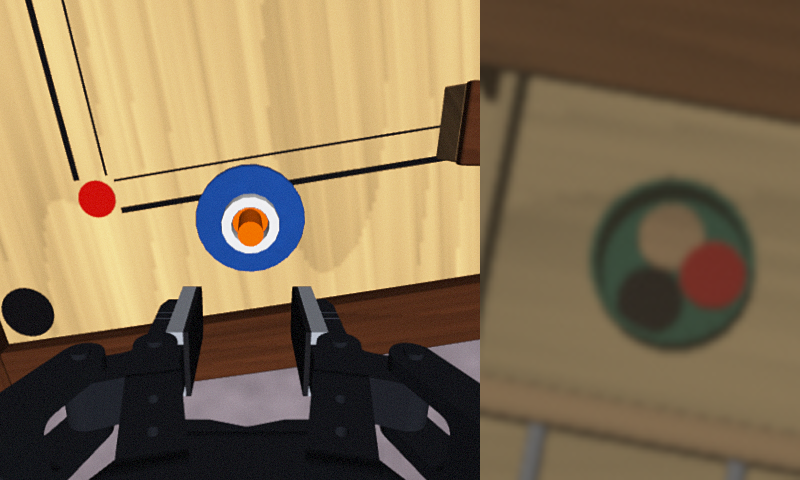

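The wrist view shows the nested lids centred at crop (250,218) with the knob at (250,233), midway between the jaws. The top crop shows the tin's rim fully clear, centred at crop (672,265), which is (308,266) in the full image.

```bash
python3 - <<'E'
from h import *
print(toplane('top',[[308,266.3],[287.5,266.3],[328.7,266.3]],.08))
E
python3 -m pendant '[[0.04,-0.08,-0.3,0,0.2],[0,0,-0.6,0,0.2],[0,0,-0.6,0,0.2],[0,0,-0.5,0,0.2],[0,0,-0.3,0,0.2],[0,0,-0.2,0,0.2],[0,0,-0.2,0,0.2],[0,0,-0.1,0,0.2],[0,0,-0.1,0,0.2],[0,0,0,0,0.2],[0,0,0,0,0.2]]'
```

```text
[[ 0.55174407  0.02758323  0.08      ]
 [ 0.55122412  0.06168955  0.08      ]
 [ 0.55225935 -0.00681852  0.08      ]]
clock: 10.95
position: [0.4805, -0.2859, 0.0295]
tcp_rot: [3.141, 0.0, 1.407]
ft_force: [-0.1, -0.1, -0.7]
opening: 0.397
gripper_force: 0.0
```

```bash
python3 -m pendant '[[-0.02,0.02,-0.05,0,0.2],[0,0,0,0,0.4],[0,0,0,0,0.5],[0,0,0,0,0.6],[0,0,0,0,0.8],[0,0,0,0,1],[0,0,0,0,1],[0,0,0,0,1]]' 60
```

```text
clock: 11.75
position: [0.4794, -0.285, 0.0277]
tcp_rot: [3.141, 0.001, 1.407]
ft_force: [-1.5, 0.8, 6.7]
opening: 0.182
gripper_force: 58.7
```

```bash
python3 -m pendant '[[0,0,0.1,0,1],[0,0,0.2,0,1],[0,0,0.3,0,1],[0,0,0.5,0,1],[0,0,0.5,0,1],[0,0,0.5,0,1],[0,0,0.3,0,1],[0,0,0.1,0,1],[0.1,0.3,0,0,1],[0.2,0.6,0,0,1],[0.2,0.6,0,0,1],[0.2,0.6,0,0,1],[0.2,0.6,0,0,1],[0.2,0.6,0,0,1],[0.2,0.6,0,0,1],[0.1,0.4,0,0,1],[0,0.2,0,0,1],[0,0,0,0,1],[0,0,0,0,1]]'
python3 - <<'E'
from h import *
s=read_state();im,d=get_image('wrist');save('w4',im);np.savez('w4.npz',im=im,d=d,pos=s['position'],rot=s['tcp_rot']);print(s['position'])
P=cloud('wrist',d,s);h=cv2.cvtColor(im,cv2.COLOR_RGB2HSV);x,y,z=P[...,0],P[...,1],P[...,2]
G=(h[...,0]>60)&(h[...,0]<100)&(h[...,1]>60)&(abs(x-.55)<.06)&(abs(y-.03)<.06)
R=G&(z>.074)&(z<.086)
X=P[R];print(G.sum(),len(X));print((X.min(0)+X.max(0))/2,np.ptp(X,axis=0))
A=np.c_[2*X[:,:2],np.ones(len(X))];q=np.linalg.lstsq(A,(X[:,:2]**2).sum(1),rcond=None)[0];print('circle',q[:2],np.sqrt(q[2]+q[:2]@q[:2]))
E
```

```text
clock: 13.65
position: [0.5485, -0.0599, 0.151]
tcp_rot: [-3.14, 0.001, 1.407]
ft_force: [-0.5, 0.3, -3.6]
opening: 0.186
gripper_force: 58.9
[ 0.54854724 -0.05986491  0.15103128]
7938 2411
[0.55464648 0.02999063 0.07833656] [0.06856431 0.06920529 0.00866228]
circle [0.55459257 0.02960596] 0.03275747084157097
```

View pics/w4.png

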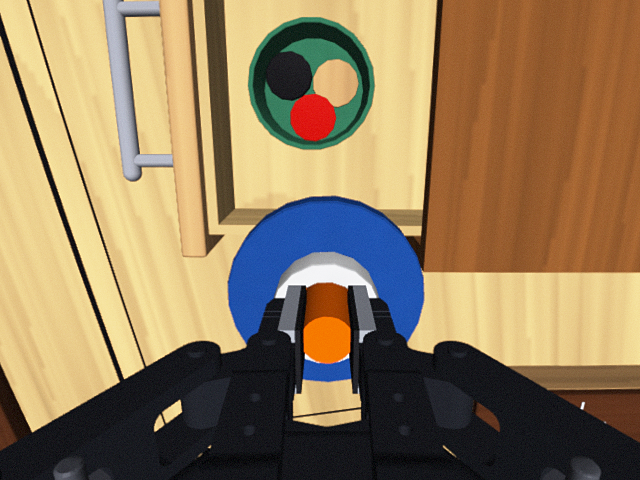

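The wrist view shows the lids held level below the jaws, and the open tin with its rim centred near (311,83), clear of the chest. I'll refine the tin centre with an ellipse fit and cross-check it against the bar.

```bash
python3 - <<'E'
from h import *
f=np.load('w4.npz');s=dict(position=f['pos'],tcp_rot=f['rot']);im=f['im'];P=cloud('wrist',f['d'],s)
h=cv2.cvtColor(im,cv2.COLOR_RGB2HSV)
def rimfit(n,h,roi,s=None):
    G=((h[...,0]>60)&(h[...,0]<100)&(h[...,1]>60)).astype(np.uint8);k=np.zeros_like(G);k[roi]=1;G*=k
    c=max(cv2.findContours(G,0,1)[0],key=cv2.contourArea);c=cv2.convexHull(c).reshape(-1,2)
    q=toplane(n,c,.08,s)[:,:2];A=np.c_[2*q,np.ones(len(q))];w=np.linalg.lstsq(A,(q**2).sum(1),rcond=None)[0]
    print(n,w[:2],'r',np.sqrt(w[2]+w[:2]@w[:2]),np.ptp(q,axis=0),(q.min(0)+q.max(0))/2)
rimfit('wrist',h,np.s_[:170,200:420],s)
g=np.load('t3.npz');ht=cv2.cvtColor(g['im'],cv2.COLOR_RGB2HSV);print(ht[250:285:4,308,0],ht[266,288:330:3,:].tolist())
# knob top, bar
O=(h[...,0]>3)&(h[...,0]<16)&(h[...,1]>170);v,u=np.nonzero(O);print('orange z',np.percentile(P[O][:,2],[50,95]),np.median(P[O&(P[...,2]>.185)],0))
M=(h[...,1]<50)&(P[...,2]>.055)&(P[...,2]<.08)&(P[...,0]<.5);X=P[M]
a=X@[.986,-.165,0];B=X[a<np.percentile(a,2)+.012];print('bar',len(B),B.mean(0),'perp coord',np.median(a[a<np.percentile(a,2)+.012]),'tin perp',np.array([.5546,.0298])@[.986,-.165])
im,d=get_image('top');P=cloud('top',d);h=cv2.cvtColor(im,cv2.COLOR_RGB2HSV)
E
```

```text
wrist [0.55457425 0.02972834] r 0.03433150421143083 [0.06859794 0.06875644] [0.55458115 0.02978254]
[28 17 16 17 16 21 18 22 60] [[42, 59, 73], [58, 58, 70], [63, 63, 77], [62, 58, 75], [51, 54, 66], [19, 90, 82], [17, 98, 104], [13, 109, 110], [3, 171, 116], [3, 174, 116], [3, 174, 116], [3, 173, 115], [4, 171, 112], [37, 59, 74]]
orange z [0.10240206 0.17856771] [ 0.54962507 -0.05716343  0.19259953]
bar 3488 [0.44582712 0.04728345 0.06847721] perp coord 0.4321709149391218 tin perp 0.5419186
```

```bash
python3 -m pendant '[[0.02,0.2,0,0,1],[0.02,0.4,0,0,1],[0.03,0.5,0,0,1],[0.03,0.4,0,0,1],[0.02,0.2,0,0,1],[0,0.1,0,0,1],[0,0,0,0,1],[0,0,0,0,1],[0,0,-0.2,0,1],[0,0,-0.3,0,1],[0,0,-0.3,0,1],[0,0,-0.15,0,1],[0,0,-0.05,0,1],[0,0,0,0,1],[0,0,0,0,1]]'
python3 - <<'E'
from h import *
s=read_state();print(s['position']);im,d=get_image('wrist');im2,d2=get_image('side')
np.savez('w5.npz',im=im,d=d,pos=s['position'],rot=s['tcp_rot'])
o=np.zeros((400,800,3),np.uint8);o[:,:400]=cv2.resize(im[120:420,180:480],(400,400));o[:,400:]=cv2.resize(im2[180:280,270:370],(400,400),interpolation=2);save('c5',o)
E
```

```text
clock: 15.25
position: [0.5559, 0.0302, 0.1021]
tcp_rot: [3.14, -0.0, 1.407]
ft_force: [-0.5, 0.5, -2.4]
opening: 0.186
gripper_force: 59.0
[0.55585576 0.03020717 0.10214876]
```

View pics/c5.png

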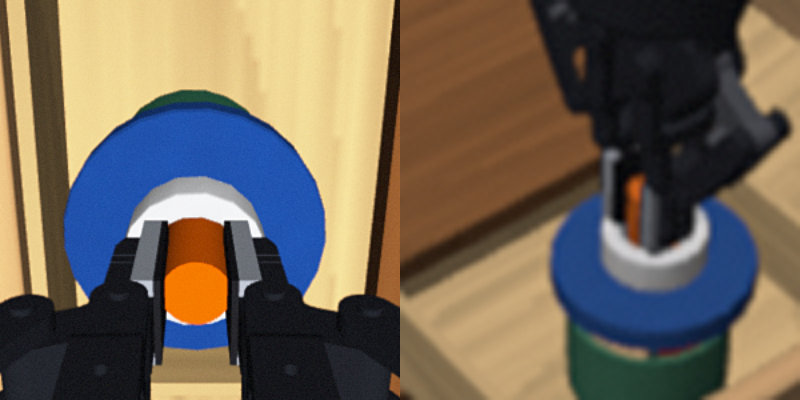

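The lids are concentric over the tin: the green arc at crop x≈193, the blue disc at 195, and the side view agrees. I lower in small steps and watch the force.

```bash
python3 -m pendant '[[-0.02,0,-0.06,0,1],[0,0,-0.06,0,1],[0,0,-0.06,0,1],[0,0,0,0,1]]';python3 -m pendant '[[0,0,-0.04,0,1],[0,0,-0.04,0,1],[0,0,0,0,1]]'; python3 -m pendant '[[0,0,-0.04,0,1],[0,0,0,0,1]]'
```

```text
clock: 15.75
position: [0.5538, 0.0304, 0.092]
tcp_rot: [-3.141, 0.0, 1.407]
ft_force: [0.6, -0.5, -2.4]
opening: 0.186
gripper_force: 59.0
clock: 16.05
position: [0.554, 0.0304, 0.0883]
tcp_rot: [-3.141, 0.0, 1.407]
ft_force: [-0.4, -0.1, -3.1]
opening: 0.186
gripper_force: 59.0
clock: 16.25
position: [0.5541, 0.0304, 0.0864]
tcp_rot: [-3.141, 0.0, 1.407]
ft_force: [-0.9, 0.3, -2.5]
opening: 0.185
gripper_force: 59.0
```

No contact and the plug is inside the mouth; continuing.

```bash
for i in 1 2; do python3 -m pendant '[[0,0,-0.03,0,1],[0,0,0,0,1]]'; done; python3 -m pendant '[[0,0,-0.03,0,1],[0,0,0,0,1],[0,0,0,0,1]]'
```

```text
clock: 16.45
position: [0.5542, 0.0304, 0.085]
tcp_rot: [-3.141, 0.0, 1.407]
ft_force: [-0.7, -0.3, -2.5]
opening: 0.188
gripper_force: 59.0
clock: 16.65
position: [0.5545, 0.0304, 0.0838]
tcp_rot: [3.141, -0.0, 1.407]
ft_force: [0.4, 0.1, -2.0]
opening: 0.187
gripper_force: 59.3
clock: 16.95
position: [0.5556, 0.0302, 0.0837]
tcp_rot: [3.138, -0.0, 1.407]
ft_force: [-0.3, 0.1, 5.0]
opening: 0.18
gripper_force: 60.4
```

Contact came at z = 0.0837, exactly the expected seated height. I press slightly, release, raise a little and verify.

```bash
python3 -m pendant '[[0,0,-0.03,0,1],[0,0,0,0,1],[0,0,0,0,1]]'; python3 -m pendant '[[0,0,0.04,0,1],[0,0,0,0,0.5],[0,0,0,0,0.3],[0,0,0,0,0.1],[0,0,0,0,0],[0,0,0,0,-0.2],[0,0,0,0,-0.5],[0,0,0,0,-0.5],[0,0,0,0,-0.5],[0,0,0.3,0,-0.5],[0,0,0.6,0,-0.5],[0,0,0.2,0,-0.5],[0,-0.4,0,0,-0.5],[0,-0.4,0,0,-0.5],[0,-0.2,0,0,-0.5],[0,0,0,0,-0.5],[0,0,0,0,-0.5]]'
python3 - <<'E'
from h import *
s=read_state();im,d=get_image('wrist');np.savez('w6.npz',im=im,d=d,pos=s['position'],rot=s['tcp_rot'])
im2,d2=get_image('side')
o=np.zeros((480,800,3),np.uint8);o[:,:480]=im[:,80:560];o[:400,480:]=cv2.resize(im2[190:290,280:360],(320,400),interpolation=2);save('c6',o)
P=cloud('wrist',d,s);h=cv2.cvtColor(im,cv2.COLOR_RGB2HSV);print(s['position'],s['opening'])
H,S,V=h[...,0],h[...,1],h[...,2];near=(abs(P[...,0]-.554)<.07)&(abs(P[...,1]-.03)<.07)
B=(H>105)&(H<125)&(S>130)&near;O=(H>3)&(H<16)&(S>200)&near&(P[...,2]>.118)&(P[...,2]<.14);W=(S<40)&(V>120)&near&(P[...,2]>.095)&(P[...,2]<.11)
for n,M in(('blue',B),('knobtop',O),('collar',W)):
    X=P[M];print(n,len(X),np.median(X,0).round(4),((X.min(0)+X.max(0))/2).round(4),np.ptp(X,axis=0).round(4))
X=P[B&(P[...,2]>.08)&(P[...,2]<.1)];w=np.linalg.lstsq(np.c_[X[:,:2],np.ones(len(X))],X[:,2],rcond=None)[0];print('blue slope',w)
print('blue centre at plane')
c=cv2.convexHull(np.argwhere(B)[:,::-1].astype(np.int32));q=toplane('wrist',c.reshape(-1,2),.087,s);print((q.min(0)+q.max(0))/2,np.ptp(q,axis=0))
E
```

```text
clock: 17.25
position: [0.5569, 0.03, 0.0837]
tcp_rot: [3.135, -0.0, 1.407]
ft_force: [0.4, 0.1, 11.4]
opening: 0.18
gripper_force: 61.8
clock: 18.95
position: [0.554, -0.0193, 0.1373]
tcp_rot: [-3.141, -0.001, 1.406]
ft_force: [-0.5, 0.6, -0.3]
opening: 0.753
gripper_force: 0.0
[ 0.55404318 -0.01925012  0.13728817] 0.7525610288446177
blue 15946 [0.5563 0.0273 0.0875] [0.5555 0.0154 0.1921] [0.1312 0.1088 0.2158]
knobtop 1389 [0.555  0.0304 0.1253] [0.5549 0.0301 0.1228] [0.0178 0.018  0.0095]
collar 3660 [0.5539 0.0278 0.1032] [0.5541 0.0274 0.1004] [0.0433 0.0431 0.0105]
blue slope [0.00012154 0.00105853 0.08725123]
blue centre at plane
[ 0.5242442  -0.06691506  0.087     ] [4.33621698e-01 3.03799139e-01 2.77555756e-17]
```

View pics/c6.png

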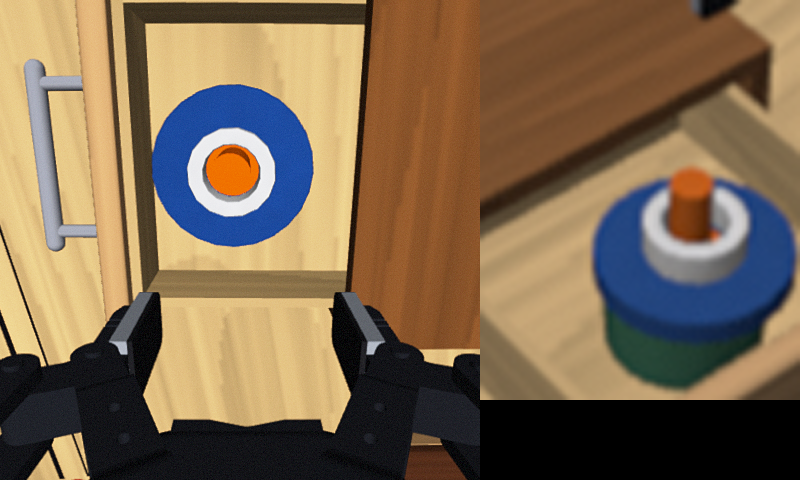

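The inner lid is seated: the knob top is at 0.1253 and the blue top at 0.0875, level. The view shows the lids at crop (232,165) with the collar around the knob. The collar is about 3 mm off-centre toward -y, within the slop.

```bash
python3 - <<'E'
from h import *
f=np.load('w6.npz');s=dict(position=f['pos'],tcp_rot=f['rot']);P=cloud('wrist',f['d'],s)
for v in range(288,312,4): print(v,[(P[v,u]-f['pos']).round(4).tolist() for u in (228,234,238,418,422,428)])
E
python3 -m pendant '[[0,0.2,0,0,-0.3],[0,0.4,0,0,-0.3],[0.01,0.36,0,0,-0.3],[0,0,0,0,-0.3],[0,0,-0.3,0,-0.3],[0,0,-0.3,0,-0.3],[0,0,-0.2,0,-0.3],[0,0,-0.2,0,-0.3],[0,0,-0.1,0,-0.3],[0,0,0,0,-0.3],[0,0,0,0,-0.3]]'
```

```text
288 [[-0.0654, -0.0191, -0.0687], [-0.062, -0.0201, -0.0698], [-0.0599, -0.021, -0.0709], [0.052, -0.0404, -0.0727], [0.0542, -0.04, -0.0711], [0.0521, -0.0265, -0.0414]]
292 [[-0.0328, 0.0176, 0.0299], [-0.0305, 0.0175, 0.0305], [-0.0299, 0.0162, 0.0279], [0.0343, 0.0064, 0.0298], [0.0357, 0.0062, 0.0299], [0.0376, 0.0065, 0.0313]]
296 [[-0.032, 0.0176, 0.0335], [-0.0295, 0.0178, 0.0348], [-0.03, 0.015, 0.0287], [0.0337, 0.0063, 0.0328], [0.035, 0.0063, 0.0332], [0.0368, 0.0066, 0.0346]]
300 [[-0.0311, 0.0176, 0.037], [-0.0301, 0.016, 0.034], [-0.0303, 0.0136, 0.0291], [0.0335, 0.005, 0.0331], [0.0341, 0.007, 0.0375], [0.0363, 0.0062, 0.0367]]
304 [[-0.03, 0.0179, 0.0412], [-0.0304, 0.0145, 0.0342], [-0.0304, 0.0123, 0.0296], [0.0333, 0.0035, 0.0332], [0.0338, 0.0059, 0.0384], [0.0354, 0.0067, 0.0405]]
308 [[-0.0298, 0.0173, 0.0429], [-0.03, 0.014, 0.0363], [-0.0306, 0.011, 0.0302], [0.033, 0.0026, 0.0344], [0.0334, 0.0051, 0.0395], [0.0346, 0.007, 0.0439]]
clock: 20.15
position: [0.5551, 0.0282, 0.0829]
tcp_rot: [3.141, -0.0, 1.407]
ft_force: [-0.8, -0.2, -0.4]
opening: 0.649
gripper_force: 0.0
```

```bash
python3 -m pendant '[[-0.01,0,-0.1,0,-0.3],[0,0,-0.1,0,-0.3],[0,0,-0.1,0,-0.3],[0,0,-0.08,0,-0.3],[0,0,0,0,-0.3]]'; python3 -m pendant '[[0,0,0,0,-0.2],[0,0,0,0,-0.1],[0,0,0,0,0],[0,0,0,0,0.1],[0,0,0,0,0.3],[0,0,0,0,0.5],[0,0,0,0,0.5]]' 40
```

```text
clock: 20.65
position: [0.5544, 0.0283, 0.0635]
tcp_rot: [3.141, 0.0, 1.407]
ft_force: [0.3, 0.5, -0.1]
opening: 0.648
gripper_force: 0.0
clock: 21.35
position: [0.556, 0.0281, 0.0656]
tcp_rot: [3.137, -0.0, 1.407]
ft_force: [-0.2, 0.1, 11.7]
opening: 0.492
gripper_force: 42.3
```

The pads hold the collar (opening matches 44 mm). The tips press lightly on the lid's top, so I ease that off and lift slowly.

```bash
python3 -m pendant '[[0,0,0.02,0,1],[0,0,0.02,0,1],[0,0,0,0,1],[0,0,0,0,1]]'; python3 -m pendant '[[0,0,0.02,0,1],[0,0.02,0.02,0,1],[0,0.02,0.02,0,1],[0,0,0.02,0,1],[0,0,0,0,1]]'
```

```text
clock: 21.75
position: [0.5544, 0.0284, 0.0657]
tcp_rot: [3.141, -0.0, 1.407]
ft_force: [0.3, 0.3, 2.6]
opening: 0.494
gripper_force: 42.8
clock: 22.25
position: [0.5541, 0.0304, 0.0696]
tcp_rot: [-3.141, 0.0, 1.407]
ft_force: [0.5, -0.4, -1.8]
opening: 0.494
gripper_force: 41.8
```

```bash
python3 -m pendant '[[0,0,0.04,0,1],[0,0,0.04,0,1],[0,0,0.04,0,1],[0,0,0.04,0,1],[0,0,0.04,0,1],[0,0,0,0,1]]'
python3 - <<'E'
from h import *
s=read_state();im,d=get_image('wrist');save('w7',im[100:460,120:540]);P=cloud('wrist',d,s);h=cv2.cvtColor(im,cv2.COLOR_RGB2HSV);H,S,V=cv2.split(h)
near=(abs(P[...,0]-.554)<.06)&(abs(P[...,1]-.03)<.06)
B=(H>105)&(H<125)&(S>130)&near&(P[...,2]>.08)&(P[...,2]<.13);X=P[B];w=np.linalg.lstsq(np.c_[X[:,:2]-[.554,.03],np.ones(len(X))],X[:,2],rcond=None)[0];print('blue',w,(X.min(0)+X.max(0))/2)
O=(H>3)&(H<16)&(S>200)&near&(P[...,2]>.12);X=P[O];print('knob',len(X),np.percentile(X[:,2],[50,90]),(X.min(0)+X.max(0))/2)
E
```

```text
clock: 22.85
position: [0.5545, 0.0303, 0.08]
tcp_rot: [3.141, -0.0, 1.407]
ft_force: [-0.1, 0.2, -0.4]
opening: 0.491
gripper_force: 41.8
blue [-0.00148654 -0.01709756  0.1019035 ] [0.55423236 0.02966997 0.10932594]
knob 2372 [0.12527365 0.12603922] [0.55790286 0.03378533 0.15635555]
```

View pics/w7.png

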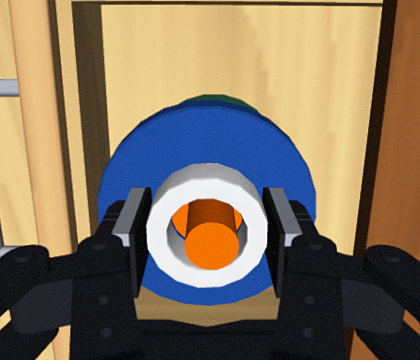

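The outer lid is rising alone and level (blue top 0.102), while the knob top stays at 0.1253, central in the collar hole. I lift clear.

```bash
python3 -m pendant '[[0,0,0.06,0,1],[0,0,0.1,0,1],[0,0,0.15,0,1],[0,0,0.15,0,1],[0,0,0.15,0,1],[0,0,0.15,0,1],[0,0,0.2,0,1],[0,0,0.2,0,1],[0,0,0.2,0,1],[0,0,0.15,0,1],[0,0,0.08,0,1],[0,0,0,0,1],[0,0,0,0,1],[0,0,0,0,1],[0,0,0,0,1]]'
python3 - <<'E'
from h import *
im,d=get_image('side');P=cloud('side',d);im2,d2=get_image('top');o=np.zeros((480,800,3),np.uint8)
o[:,:400]=cv2.resize(im[120:300,250:400],(400,480));o[:,400:]=im2[:,120:520];save('f8',o)
h=cv2.cvtColor(im,cv2.COLOR_RGB2HSV);H,S,V=cv2.split(h);near=(abs(P[...,0]-.554)<.07)&(abs(P[...,1]-.03)<.07)
O=(H>3)&(H<16)&(S>190)&near;B=(H>105)&(H<125)&(S>150)&near
for n,M in(('orange',O),('blue',B)):
    X=P[M];print(n,len(X),np.percentile(X,[1,50,99],axis=0).round(4).tolist())
E
```

```text
clock: 24.4
position: [0.554, 0.0304, 0.1586]
tcp_rot: [-3.141, 0.0, 1.407]
ft_force: [0.0, -0.8, -0.9]
opening: 0.497
gripper_force: 41.8
orange 1121 [[0.5196, -0.0039, 0.0818], [0.549, 0.0351, 0.0852], [0.5872, 0.0643, 0.1263]]
blue 917 [[0.5103, -0.0008, 0.1709], [0.5341, 0.0513, 0.1805], [0.5902, 0.0711, 0.1999]]
```

View pics/f8.png

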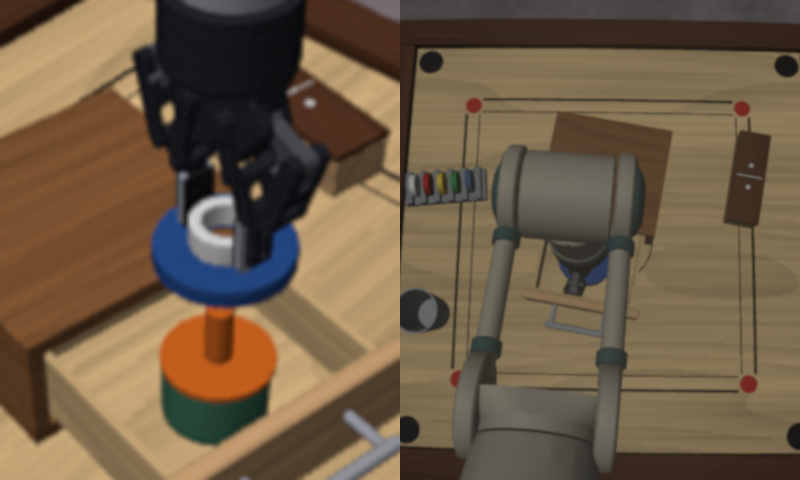

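The side view shows the inner lid seated (flange top ≈ 0.085, knob top 0.126). The outer lid is held level about 45 mm above the knob, and the drawer is open. The top view shows the bystanders in place.

```bash
python3 -c "from rig import *; print(job_done())"
```

```text
the job is handed in; nothing more can be done
None
```

I handed the job in at about 24 s of the 72 s: the inner lid is seated in the tin, the gripper holds the outer lid level about 45 mm above the knob, and the bystanders are unmoved; the drawer reached its stop but was about 9 mm short of it when I measured again (roughly 125 mm open; open counts from 110 mm).

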